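# Fetch the jar from behind the reagent bottles

### The job

Fetch the squat jar from the back of the white bottle caddy: first clear the three tall bottles that stand in front of it (the round bottle, the square bottle and the conical flask) over to the steel tray, then set the jar in the middle of the stirrer's plate, and only then put the three bottles back in the caddy, each in the very place where it stood. Keep everything upright, leave the jar where it is until all three bottles stand on the tray, and leave the little vial in the caddy as it is.

Things in the scene. Friction and masses are not known exactly. Their poses are not given: they have to be found in the camera images.
- round_bottle: loose round amber glass bottle, 56 mm in diameter, shoulder at 98 to 114 mm, on top a blue screw cap 34 mm in diameter, 28 mm high from 122 to 150 mm height (the place to grip it). About 0.4 kg. Origin: centre of its underside, z up. It starts in one of three places of the caddy's front row (nearer the robot); the places are about 76 mm apart.
- square_bottle: loose square white plastic bottle, 50 x 50 mm, shoulder at 80 mm, on top a blue screw cap 34 mm in diameter, 28 mm high from 92 to 120 mm height (the place to grip it). About 0.3 kg. Origin: centre of its underside, z up. It starts in one of the caddy's three front places.
- flask: loose conical clear glass flask, foot 66 mm in diameter, tapering to a neck 30 mm in diameter at 85 mm, on top a blue screw cap 34 mm in diameter, 28 mm high from 105 to 133 mm height (the place to grip it). About 0.3 kg. Origin: centre of its underside, z up. It starts in one of the caddy's three front places.
- jar: the squat jar to fetch: clear glass 50 mm in diameter, blue lid 52 mm in diameter from 36 to 52 mm height (its full height), about 0.2 kg. Origin: centre of its underside, z up. It starts in the caddy's back row, left or right, some 66 mm behind the row of bottles; they leave no room for a gripper over it.
- vial: the little vial to leave alone: clear glass 26 mm in diameter, blue cap 28 mm in diameter, 56 mm high in all. Origin: centre of its underside. It stands in the caddy's back row some 100 mm beside the jar.
- caddy: fixed white plastic caddy, a shallow open box on the bench, 170 mm (its x, away from the robot) by 270 mm (its y), rim 16 mm high, walls and floor 5 mm thick. Origin: centre of its underside, on the bench. Front row of bottles at about x = -38 mm, back row at about x = +28 mm in its frame. It may be turned by up to 17 degrees.
- tray: fixed steel tray, the side area: a shallow open box on the bench, 270 mm (its x) by 140 mm (its y), rim 16 mm high, walls and floor 5 mm thick, empty at the start, to the robot's left or right. Origin: centre of its underside, on the bench. Three bottles fit in a row along its x, 80 mm apart.
- stirrer: fixed magnetic stirrer, white housing 180 mm (its x) by 150 mm (its y), 55 mm high, with a round white plate on top, 120 mm in diameter, and a black knob in front; across from the tray, on the other hand of the robot. Origin: centre of its underside, on the bench.
- plate_mid (a point): the middle of the stirrer plate's upper face, 65 mm above the bench, inside a thin grey ring 64 mm in diameter

How it is judged:
By the outcome, as a careful person would: the job done as asked, in the order asked, and still so for the second after the job is handed in, with the robot touching nothing.
It also fails if it takes over 141 s, if anything falls off the work surface, if the arm or the gripper's body presses on something with over 40 N, if the wrist force passes 120 N, or if a joint passes its speed limit or range.

### The arm

A 6-joint arm with a two-finger parallel gripper is mounted at the origin on the work surface. World frame = base frame: x ahead of the robot, y to its left, z up, the work surface at z = 0. Lengths are in m, angles in rad, forces in N, time in s.
With the tool pointing down it reaches from about 0.375 to 0.9 m from the base axis. Payload 3.1 kg.
Tool frame: the origin (TCP) lies midway between the tips of the shut fingers; the grasp point (between the pads) lies env.pinch_z behind it (env.pinch_z is the distance from the TCP to the grasp point, in m); z points along the fingers, y is the line along which they close (so a half turn about z gives the same grasp; the last joint's range is limited). The gripper opens to 87 mm and grips with 3 to 60 N. Pads are 19 mm wide; open, the fingers measure 117 mm over their backs; the gripper's body (75 mm by 190 mm) begins 51 mm behind the grasp point.
Start: joints at [-1.351, 0.527, 1.433, -0, 1.181, -0.178], TCP at [0.243, -0.576, 0.223] pointing down, gripper open.
Joint ranges: [-3.08, 3.08], [-0.75, 2.2], [0.22, 2.44], [-1.43, 4.57], [0, 2.65], [-2.85, 2.85]. Speed limits (rad/s): [2.79, 2.79, 3.14, 3.14, 3.14, 3.14].

### API

Orientations are given as a unit quaternion [w, x, y, z].
In Python, from cell import env, cams gives the robot as it stands.
- The arm moves only by the shell command python3 -m creep 'ROWS' [FORCE]. ROWS is one flat JSON list of numbers that holds 1 to 20 rows one after another, with no inner brackets; each row has 7 numbers: a rotation vector rx, ry, rz in a scale on which 1.0 is 2 rad, then dx, dy, dz in shares of the most that a row can go, 1 being 62.5 mm, then the finger opening in m; each row shifts and turns the commanded pose from where the row before left it, along the tool's axes as they then stand; what a row does not reach is not made up. A row lasts 1/8 s, in which the tool goes at most 0.0625 m and 0.188 rad, less where a joint would pass 70% of its speed; a pose out of reach is approached as far as the arm can. The fingers move at their own pace and stop on an object; FORCE is the grip in N (left out, the last holds). Time passes only in rows, so rows that do not move let the fingers close. It prints the time, the measured TCP pose, the force, the opening and the grip force at its end. No shift or turn number may pass 1 either way. Input that does not fit is refused with a message, and nothing moves.
- env.get_obs(): the state, without advancing time (a new reading comes with each control period).
- cams.snapshot(name): name is "scene" or "top"; returns the picture (400x640x3 uint8, blue, green, red); there is no depth.
- cams.camera_model(name): a dict with "mtx" (3x3 intrinsics, pixels), "origin" and "orientation" of the camera in the world. Camera axes: x right, y down, z forward; pixel columns grow to the right and rows downward; lengths in m; the calibration is good to about 2 mm. A picture is of the moment at which its call begins. camera_model takes no time and is no camera call.
- env.job_done(): hands the job in; it is judged then, once.
The state is a dict: "time_s": time; "joint_positions": joint angles; "qvel": joint speeds; "effort": joint torques, N m; "tool_pos": TCP position; "orientation": TCP orientation; "contact_force": force on the tool from outside, world axes, zero at the start; "wrist_torque": the same for the moment, N m; "opening": finger opening in m; "finger_force": force on a finger pad.
Only numpy, scipy, OpenCV 4.12 (cv2) and the standard library are available. Lean on these libraries where they do the work, as an engineer would, in place of code of your own. Each camera call takes 0.05 s, during which the arm holds its last target. There are 200 camera calls.

## Working session

There is one attempt and no reset: what is moved stays moved. The work goes in short steps, Python scripts to look and compute and a shell command to move; the robot and the scene stay as the last step left them, time stands still between calls to the robot, and variables do not carry over. Pictures are saved under pics/ and viewed, at most 14 in all, crops included, and the job is handed in when it is done.

```bash
ls; mkdir -p pics; python3 - <<'E'
from cell import env,cams
import cv2
o=env.get_obs();print(o['time_s'],o['tool_pos'],o['orientation'],o['opening'],env.pinch_z)
for n in('scene','top'):
    cv2.imwrite(f'pics/{n}0.png',cams.snapshot(n)); print(n,cams.camera_model(n))
E
```

```text
pics
0.0 [ 0.24255141 -0.5752075   0.22157455] [-1.08702796e-03  9.80185491e-01  1.98078824e-01 -2.23124565e-05] 0.08693820482067773 0.0187
scene {'mtx': array([[428.61901809,   0.        , 320.1683946 ],
       [  0.        , 428.61901809, 198.32415203],
       [  0.        ,   0.        ,   1.        ]]), 'origin': array([ 1.28323548, -0.38454422,  0.66711834]), 'orientation': array([-0.3828638 ,  0.76825326,  0.45547112, -0.23611078])}
top {'mtx': array([[368.65285131,   0.        , 320.08750125],
       [  0.        , 368.65285131, 203.05763153],
       [  0.        ,   0.        ,   1.        ]]), 'origin': array([ 0.4670278 , -0.01143302,  0.96939889]), 'orientation': array([-0.04258771,  0.7079153 , -0.70433501,  0.03089359])}
```

View pics/scene0.png

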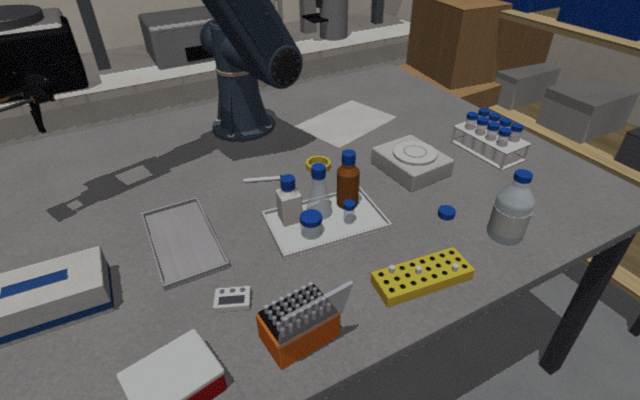

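View pics/top0.png

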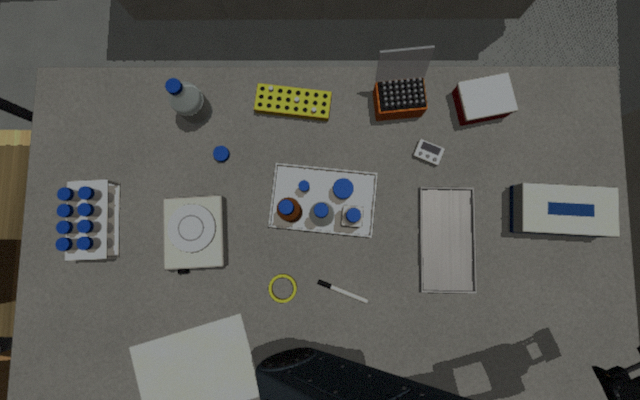

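The scene view shows the caps of the square bottle (288,183), flask (318,171) and round bottle (348,157), the jar lid (311,218), the vial (348,205) and the tray around (183,240). In the top view the caps are at (353,215), (321,210) and (286,207), the jar at (343,188), the vial at (303,186), the tray at (447,240) and the plate ring at (191,227).

```bash
cat > h.py <<'E'
import numpy as np,cv2
from cell import env,cams
from scipy.spatial.transform import Rotation as R
M={n:cams.camera_model(n) for n in('scene','top')}
def rot(q): return R.from_quat([q[1],q[2],q[3],q[0]]).as_matrix()
def ray(n,p):
    m=M[n]; d=rot(m['orientation'])@np.linalg.inv(m['mtx'])@[p[0],p[1],1]
    return np.array(m['origin']),d/np.linalg.norm(d)
def plane(n,p,z):
    o,d=ray(n,p); return o+d*(z-o[2])/d[2]
def tri(ps,pt):
    (a,u),(b,v)=ray('scene',ps),ray('top',pt)
    s=np.linalg.lstsq(np.c_[u,-v],b-a,rcond=None)[0]
    p,q=a+s[0]*u,b+s[1]*v; return (p+q)/2,np.linalg.norm(p-q)
def blobs(im,win=None,mn=15):
    h=cv2.cvtColor(im,cv2.COLOR_BGR2HSV); m=cv2.inRange(h,(100,150,40),(125,255,255))
    n,_,st,c=cv2.connectedComponentsWithStats(m)
    return [(c[i].round(2),st[i].tolist()) for i in range(1,n) if st[i,4]>=mn and(win is None or(win[0]<c[i][0]<win[2] and win[1]<c[i][1]<win[3]))]
E
python3 - <<'E'
from h import *
s,t=cv2.imread('pics/scene0.png'),cv2.imread('pics/top0.png')
for b in blobs(s,(240,130,400,250)):print('s',b)
for b in blobs(t,(260,160,400,260)):print('t',b)
for im,w,nm in((t,(255,150,400,250),'a'),(t,(400,175,500,305),'b'),(t,(150,180,240,280),'c'),(s,(360,125,470,195),'d')):
    c=im[w[1]:w[3],w[0]:w[2]];cv2.imwrite(f'pics/c{nm}.png',c)
a=lambda w,im,k:cv2.resize(im[w[1]:w[3],w[0]:w[2]],None,fx=k,fy=k,interpolation=cv2.INTER_CUBIC)
o=np.zeros((600,800,3),np.uint8)
for (y,x,i) in((0,0,a((260,155,390,245),t,3)),(0,400,a((405,175,490,300),t,2.4)),(310,0,a((150,185,240,280),t,3)),(310,400,a((360,130,470,195),s,3.5))):
    o[y:y+i.shape[0],x:x+i.shape[1]]=i[:600-y,:800-x]
cv2.imwrite('pics/crop.png',o)
E
```

```text
s (array([348.19, 157.02]), [342, 150, 13, 16, 178])
s (array([317.97, 170.99]), [312, 163, 13, 17, 189])
s (array([287.18, 182.3 ]), [281, 175, 14, 16, 192])
s (array([348.82, 204.47]), [344, 200, 11, 10, 94])
s (array([310.48, 217.81]), [300, 209, 22, 18, 312])
t (array([342.67, 188.26]), [333, 179, 20, 20, 300])
t (array([303.48, 185.58]), [299, 181, 10, 10, 80])
t (array([285.69, 206.8 ]), [279, 200, 15, 15, 171])
t (array([320.75, 209.73]), [314, 203, 14, 15, 156])
t (array([352.86, 214.85]), [346, 208, 14, 14, 148])
```

View pics/crop.png

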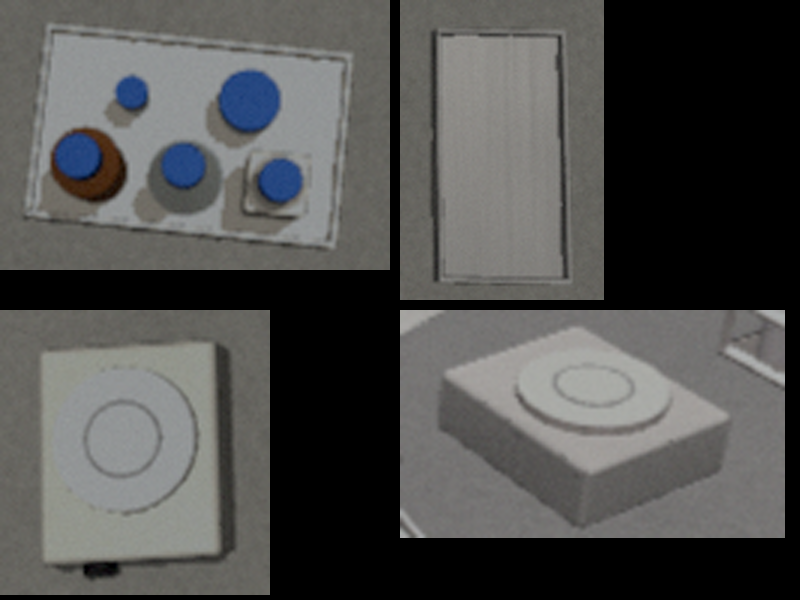

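```bash
python3 - <<'E'
from h import *
s,t=cv2.imread('pics/scene0.png'),cv2.imread('pics/top0.png')
P=dict(round=((348.19,157.02),(285.69,206.8)),flask=((317.97,170.99),(320.75,209.73)),square=((287.18,182.3),(352.86,214.85)),vial=((348.82,204.47),(303.48,185.58)),jar=((310.48,217.81),(342.67,188.26)))
q={k:tri(*v) for k,v in P.items()}
for k,(p,e) in q.items():print(k,p.round(4),'gap',round(e,4))
d=q['round'][0]-q['square'][0];print('row yaw',np.degrees(np.arctan2(-d[0],d[1])),np.linalg.norm(d[:2]))
c=[plane('top',p,.016)[:2] for p in((276,163.7),(377.3,173),(371.7,237),(268.7,227))]
c=np.array(c);print('caddy',c.round(4).tolist(),c.mean(0))
for a,b in((0,1),(3,2)): d=c[a]-c[b];print(np.degrees(np.arctan2(-d[0],d[1])),np.linalg.norm(d))
c=np.array([plane('top',p,.016)[:2] for p in((420.4,187.9),(473.75,187.9),(476.25,292.5),(420.4,292.5))]);print('tray',c.round(4).tolist(),c.mean(0))
for im,g,n in((t,(190.7,227.7),'top'),(s,(415.4,151.4),'scene')):
    k=8;x,y=int(g[0]),int(g[1]);r=30
    c=cv2.resize(cv2.cvtColor(im,6)[y-r:y+r,x-r:x+r],None,fx=k,fy=k,interpolation=cv2.INTER_CUBIC)
    b=cv2.adaptiveThreshold(c,255,cv2.ADAPTIVE_THRESH_MEAN_C,cv2.THRESH_BINARY_INV,61,6)
    for ct in cv2.findContours(b,cv2.RETR_LIST,cv2.CHAIN_APPROX_NONE)[0]:
        if len(ct)>200:
            e=cv2.fitEllipse(ct); print(n,x-r+(e[0][0]+.5)/k-.5,y-r+(e[0][1]+.5)/k-.5,np.array(e[1])/k,e[2],len(ct))
E
```

```text
round [0.5443 0.0799 0.1424] gap 0.0005
flask [0.5396 0.0011 0.1256] gap 0.0002
square [ 0.5291 -0.0735  0.1126] gap 0.0003
vial [0.6063 0.046  0.0553] gap 0.0003
jar [ 0.6006 -0.0524  0.0501] gap 0.0002
row yaw -5.683183462686977 0.15414319067400162
caddy [[0.6703, 0.1215], [0.6462, -0.1446], [0.4793, -0.1285], [0.5036, 0.1373]] [ 0.57483912 -0.00357715]
-5.173643145827602 0.2671242371108333
-5.21424149401476 0.26696914271187316
tray [[0.6072, -0.256], [0.6077, -0.3938], [0.3416, -0.3902], [0.3404, -0.25]] [ 0.47423082 -0.32248835]
top 190.33862113952637 227.55468559265137 [22.47074318 23.36371994] 47.552799224853516 528
top 190.3848705291748 227.5525131225586 [26.08443642 27.04148483] 42.709259033203125 606
top 190.97335052490234 227.99351119995117 [47.30021667 49.6503067 ] 42.88786315917969 994
top 161.75469946861267 228.708251953125 [ 3.2212286  69.88648224] 179.46450805664062 1054
top 173.1501350402832 197.19088411331177 [ 1.43293822 37.39551926] 88.95099639892578 532
scene 389.839430809021 175.49718856811523 [ 3.34548855 13.35482788] 128.79148864746094 267
scene 409.5691967010498 214.32965850830078 [67.5868988  78.67261505] 0.0 1186
scene 414.8994998931885 150.75831985473633 [27.64799118 46.15171432] 96.13794708251953 830
scene 414.8055648803711 151.01457595825195 [ 9.60747433 20.7036438 ] 95.89299011230469 369
scene 414.8368320465088 151.19079399108887 [12.64233971 24.06922913] 95.67005157470703 444
scene 386.6550350189209 -58.136077880859375 [163.15034485 387.2829895 ] 0.0 1167
```

The manual's scale: shifts go in shares of 62.5 mm and turns go in shares of 2 rad. Converting my numbers, -0.18 rad / 2 = -0.09.

```bash
cat >> h.py <<'E'
def go(x,y,z,head=None):
    o=env.get_obs();A=rot(o['orientation']);p=np.array(o['tool_pos'])
    h=np.arctan2(A[1,0],A[0,0]);print('t',round(o['time_s'],2),'tcp',p.round(4),'z-axis',A[:,2].round(4),'head',round(h,4),'open',round(o['opening'],4),'pad',np.round(o['finger_force'],1))
    print('tool-shift',(A.T@(np.array([x,y,z])-p)).round(4), 'rz',None if head is None else round(h-head,4))
E
python3 -m creep '[0,0,-0.09,0,0,0,0.06,0,0,-0.09,0,0,0,0.06,0,0,-0.09,0,0,0,0.06,0,0,-0.09,0,0,0,0.06,0,0,-0.09,0,0,0,0.06,0,0,-0.09,0,0,0,0.06]' 25
python3 - <<'E'
from h import *
print(tri((414.82,151.1),(190.36,227.55)))
go(.5291,-.0735,.20,1.48)
E
```

```text
time_s: 0.85
tool_pos: [0.2426, -0.5755, 0.222]
orientation: [-0.001, 0.737, 0.676, 0.0]
contact_force: [0.0, -0.4, 0.4]
opening: 0.0599
finger_force: 0.0
(array([0.49940397, 0.32317324, 0.06532501]), np.float64(0.0003003282481123795))
t 0.85 tcp [ 0.2426 -0.5755  0.222 ] z-axis [-3.0e-04  1.3e-03 -1.0e+00] head 1.4847 open 0.0599 pad 0.0
tool-shift [0.5247 0.2423 0.0225] rz 0.0047
```

In the tool's units: 0.05 m is 0.8, 0.04 m is 0.64, 0.005 rad / 2 = 0.0025.

```bash
python3 -m creep '[0,0,0,0.32,0.16,0,0.06,0,0,0,0.64,0.32,0,0.06,0,0,0,0.8,0.352,0,0.06,0,0,0,0.8,0.352,0,0.06,0,0,0,0.8,0.352,0,0.06,0,0,0,0.8,0.352,0,0.06,0,0,0,0.8,0.352,0,0.06,0,0,0,0.8,0.352,0,0.06,0,0,0,0.8,0.352,0,0.06,0,0,0,0.8,0.352,0,0.06,0,0,0,0.64,0.336,0.16,0.06,0,0,0.0025,0.32,0.24,0.16,0.06,0,0,0,0.08,0.032,0,0.06,0,0,0,0,0,0,0.06]'
python3 - <<'E'
from h import *
go(.5291,-.0735,.095,1.48)
E
```

```text
time_s: 2.6
tool_pos: [0.5332, -0.075, 0.2026]
orientation: [-0.0, 0.741, 0.672, -0.0]
contact_force: [-0.8, -0.6, 0.1]
opening: 0.06
finger_force: 0.0
t 2.6 tcp [ 0.5332 -0.075   0.2026] z-axis [-9.e-04  1.e-04 -1.e+00] head 1.4735 open 0.06 pad 0.0
tool-shift [ 0.0011 -0.0041  0.1076] rz -0.0065
```

In the tool's units: 0.035 m is 0.56, 0.03 m is 0.48, -0.006 rad / 2 = -0.003.

```bash
python3 -m creep '[0,0,-0.003,0.016,-0.064,0.4,0.06,0,0,0,0,0,0.56,0.06,0,0,0,0,0,0.48,0.06,0,0,0,0,0,0.272,0.06,0,0,0,0,0,0,0.06,0,0,0,0,0,0,0.06]' 25
python3 - <<'E'
from h import *
go(.5291,-.0735,.095,1.48)
E
```

```text
time_s: 3.35
tool_pos: [0.5303, -0.075, 0.0965]
orientation: [0.001, 0.739, 0.674, 0.0]
contact_force: [0.2, 0.2, -0.1]
opening: 0.0601
finger_force: 0.0
t 3.35 tcp [ 0.5303 -0.075   0.0965] z-axis [ 1.3e-03 -6.0e-04 -1.0e+00] head 1.4783 open 0.0601 pad 0.0
tool-shift [ 0.0014 -0.0014  0.0015] rz -0.0017
```

In the tool's units: -0.001 m is -0.016.

```bash
python3 -m creep '[0,0,0,0.016,-0.016,0.016,0.03,0,0,0,0,0,0,0.03,0,0,0,0,0,0,0.03,0,0,0,0,0,0,0.03,0,0,0,0,0,0,0.03,0,0,0,0,0,0,0.03]' 25
python3 - <<'E'
from h import *
go(.554,-.3225,.205,1.48)
E
```

```text
time_s: 4.1
tool_pos: [0.5297, -0.0732, 0.0948]
orientation: [0.0, 0.739, 0.674, 0.0]
contact_force: [1.2, 1.1, 2.6]
opening: 0.0329
finger_force: 25.0
t 4.1 tcp [ 0.5297 -0.0732  0.0948] z-axis [ 1.2e-03 -3.0e-04 -1.0e+00] head 1.4798 open 0.0329 pad 25.0
tool-shift [-0.2461  0.047  -0.1101] rz -0.0002
```

In the tool's units: -0.045 m is -0.72, -0.04 m is -0.64.

```bash
python3 -m creep '[0,0,0,0,0,-0.24,0.03,0,0,0,0,0,-0.48,0.03,0,0,0,-0.08,0,-0.56,0.03,0,0,0,-0.32,0.08,-0.32,0.03,0,0,0,-0.64,0.112,-0.16,0.03,0,0,0,-0.72,0.144,0,0.03,0,0,0,-0.72,0.144,0,0.03,0,0,0,-0.64,0.128,0,0.03,0,0,0,-0.48,0.096,0,0.03,0,0,0,-0.24,0.048,0,0.03,0,0,0,-0.096,0,0,0.03,0,0,0,0,0,0,0.03]'
python3 - <<'E'
from h import *
cv2.imwrite('pics/top1.png',cams.snapshot('top'))
go(.554,-.3225,.0955,1.48)
E
```

```text
time_s: 5.6
tool_pos: [0.5531, -0.3213, 0.2043]
orientation: [-0.001, 0.738, 0.674, 0.0]
contact_force: [-0.1, -0.3, -4.2]
opening: 0.0335
finger_force: 25.0
t 5.65 tcp [ 0.5532 -0.3209  0.2044] z-axis [-0.0011  0.0015 -1.    ] head 1.4805 open 0.0334 pad 25.0
tool-shift [-0.0017  0.0011  0.1089] rz 0.0005
```

View pics/top1.png

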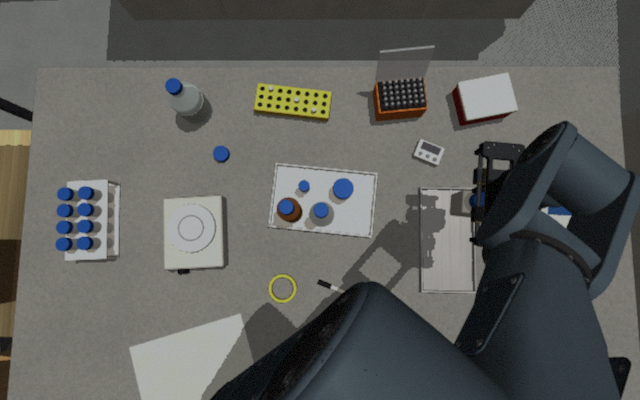

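Square bottle is held at the tray's far end, (468,204), and the other three remain in place.

In the tool's units: 0.03 m is 0.48, 0.02 m is 0.32.

```bash
python3 -m creep '[0,0,0,-0.016,0.016,0.32,0.03,0,0,0,0,0,0.48,0.03,0,0,0,0,0,0.48,0.03,0,0,0,0,0,0.32,0.03,0,0,0,0,0,0.096,0.03,0,0,0,0,0,0.032,0.03,0,0,0,0,0,0.016,0.03,0,0,0,0,0,0,0.03]'
python3 - <<'E'
from h import *
go(.554,-.3225,.0948,1.48)
E
```

```text
time_s: 6.65
tool_pos: [0.555, -0.3237, 0.0965]
orientation: [0.001, 0.739, 0.674, 0.0]
contact_force: [0.5, -0.6, -4.3]
opening: 0.0332
finger_force: 25.0
t 6.65 tcp [ 0.555  -0.3237  0.0965] z-axis [ 0.0012 -0.001  -1.    ] head 1.4799 open 0.0332 pad 25.0
tool-shift [ 0.0011 -0.0011  0.0017] rz -0.0001
```

In the tool's units: 0.001 m is 0.016, 0.0005 m is 0.008.

```bash
python3 -m creep '[0,0,0,0,0,0.016,0.03,0,0,0,0,0,0.008,0.03,0,0,0,0,0,0,0.03]'
```

```text
time_s: 7.02
tool_pos: [0.5549, -0.3238, 0.0948]
orientation: [0.001, 0.739, 0.674, 0.0]
contact_force: [0.0, -0.2, 0.8]
opening: 0.0333
finger_force: 25.0
```

In the tool's units: 0.05 m is 0.8, -0.003 m is -0.048.

```bash
python3 -m creep '[0,0,0,0,0,0,0.06,0,0,0,0,0,0,0.06,0,0,0,0,0,0,0.06,0,0,0,0,0,-0.32,0.06,0,0,0,0,0,-0.64,0.06,0,0,0,0.16,-0.048,-0.64,0.06,0,0,0,0.64,-0.096,0,0.06,0,0,0,0.8,-0.112,0,0.06,0,0,0,0.8,-0.112,0,0.06,0,0,0,0.8,-0.096,0,0.06,0,0,0,0.8,-0.096,0,0.06,0,0,0,0.72,-0.096,0,0.06,0,0,0,0.4,-0.048,0,0.06,0,0,0,0.08,0,0,0.06,0,0,0,0,0,0,0.06]'
python3 - <<'E'
from h import *
go(.5396,.0011,.108,1.48)
E
```

```text
time_s: 8.9
tool_pos: [0.5406, 0.0038, 0.1941]
orientation: [0.0, 0.738, 0.674, -0.0]
contact_force: [-0.3, -0.1, 0.5]
opening: 0.0601
finger_force: 0.0
t 8.9 tcp [0.5406 0.0038 0.1941] z-axis [ 5.e-04 -6.e-04 -1.e+00] head 1.4802 open 0.0601 pad 0.0
tool-shift [-0.0027 -0.0008  0.0861] rz 0.0002
```

In the tool's units: 0.03 m is 0.48, 0.025 m is 0.4.

```bash
python3 -m creep '[0,0,0,-0.048,-0.016,0.32,0.06,0,0,0,0,0,0.48,0.06,0,0,0,0,0,0.4,0.06,0,0,0,0,0,0.176,0.06,0,0,0,0,0,0,0.06,0,0,0,0,0,0,0.03,0,0,0,0,0,0,0.03,0,0,0,0,0,0,0.03,0,0,0,0,0,0,0.03,0,0,0,0,0,0,0.03]' 25
python3 - <<'E'
from h import *
go(.474,-.3225,.218,1.48)
E
```

```text
time_s: 10.15
tool_pos: [0.5397, 0.0013, 0.1086]
orientation: [0.001, 0.739, 0.674, 0.001]
contact_force: [0.8, 0.8, 3.2]
opening: 0.0333
finger_force: 25.0
t 10.15 tcp [0.5397 0.0013 0.1086] z-axis [ 1.7e-03 -3.0e-04 -1.0e+00] head 1.4799 open 0.0333 pad 25.0
tool-shift [-0.3284 -0.0358 -0.1095] rz -0.0001
```

In the tool's units: -0.05 m is -0.8, -0.048 m is -0.768.

```bash
python3 -m creep '[0,0,0,0,0,-0.24,0.03,0,0,0,0,0,-0.48,0.03,0,0,0,-0.08,0,-0.56,0.03,0,0,0,-0.32,-0.08,-0.32,0.03,0,0,0,-0.64,-0.096,-0.16,0.03,0,0,0,-0.768,-0.096,0,0.03,0,0,0,-0.8,-0.096,0,0.03,0,0,0,-0.8,-0.096,0,0.03,0,0,0,-0.768,-0.08,0,0.03,0,0,0,-0.56,-0.032,0,0.03,0,0,0,-0.32,0,0,0.03,0,0,0,-0.144,0,0,0.03,0,0,0,-0.048,0,0,0.03,0,0,0,0,0,0,0.03]'
python3 - <<'E'
from h import *
go(.474,-.3225,.1086,1.48)
E
```

```text
time_s: 11.9
tool_pos: [0.4734, -0.3208, 0.218]
orientation: [-0.001, 0.738, 0.675, 0.0]
contact_force: [-0.7, 0.3, -1.9]
opening: 0.0333
finger_force: 25.0
t 11.9 tcp [ 0.4734 -0.3208  0.218 ] z-axis [-5.e-04  1.e-03 -1.e+00] head 1.4809 open 0.0333 pad 25.0
tool-shift [-0.0017  0.0008  0.1093] rz 0.0009
```

In the tool's units: 0.03 m is 0.48, 0.02 m is 0.32.

```bash
python3 -m creep '[0,0,0,-0.016,0.016,0.32,0.03,0,0,0,0,0,0.48,0.03,0,0,0,0,0,0.48,0.03,0,0,0,0,0,0.32,0.03,0,0,0,0,0,0.096,0.03,0,0,0,0,0,0.032,0.03,0,0,0,0,0,0.016,0.03,0,0,0,0,0,0,0.03]'
python3 -m creep '[0,0,0,0,0,0.008,0.03,0,0,0,0,0,0,0.03]'
```

```text
time_s: 12.9
tool_pos: [0.4746, -0.3235, 0.1099]
orientation: [0.001, 0.739, 0.674, 0.0]
contact_force: [-0.8, -0.3, -1.9]
opening: 0.0335
finger_force: 25.0
time_s: 13.15
tool_pos: [0.4742, -0.3233, 0.1088]
orientation: [0.0, 0.739, 0.674, -0.0]
contact_force: [0.3, 0.2, -3.0]
opening: 0.033
finger_force: 25.0
```

```bash
python3 -m creep '[0,0,0,0,0,0.0112,0.03,0,0,0,0,0,0,0.03]'
```

```text
time_s: 13.4
tool_pos: [0.4745, -0.3234, 0.1085]
orientation: [0.0, 0.739, 0.674, 0.0]
contact_force: [-0.1, 1.2, 3.5]
opening: 0.0335
finger_force: 25.0
```

In the tool's units: 0.05 m is 0.8, -0.04 m is -0.64.

```bash
python3 -m creep '[0,0,0,0,0,0,0.06,0,0,0,0,0,0,0.06,0,0,0,0,0,0,0.06,0,0,0,0,0,-0.32,0.06,0,0,0,0,0,-0.64,0.06,0,0,0,0.16,0,-0.56,0.06,0,0,0,0.64,0.048,-0.16,0.06,0,0,0,0.8,0.064,0,0.06,0,0,0,0.8,0.064,0,0.06,0,0,0,0.8,0.064,0,0.06,0,0,0,0.8,0.064,0,0.06,0,0,0,0.8,0.064,0,0.06,0,0,0,0.8,0.08,0,0.06,0,0,0,0.56,0.048,0,0.06,0,0,0,0.32,0.032,0,0.06,0,0,0,0.048,0,0,0.06,0,0,0,0,0,0,0.06]'
python3 - <<'E'
from h import *
go(.5443,.0799,.125,1.48)
E
```

```text
time_s: 15.52
tool_pos: [0.544, 0.0793, 0.2127]
orientation: [0.0, 0.739, 0.674, -0.0]
contact_force: [0.0, -1.2, -0.2]
opening: 0.0602
finger_force: 0.0
t 15.53 tcp [0.544  0.0793 0.2127] z-axis [-4.e-04 -6.e-04 -1.e+00] head 1.4793 open 0.0602 pad 0.0
tool-shift [0.0007 0.0002 0.0877] rz -0.0007
```

In the tool's units: 0.03 m is 0.48, 0.025 m is 0.4.

```bash
python3 -m creep '[0,0,0,0.016,0,0.32,0.06,0,0,0,0,0,0.48,0.06,0,0,0,0,0,0.4,0.06,0,0,0,0,0,0.192,0.06,0,0,0,0,0,0,0.06,0,0,0,0,0,0,0.03,0,0,0,0,0,0,0.03,0,0,0,0,0,0,0.03,0,0,0,0,0,0,0.03,0,0,0,0,0,0,0.03]' 25
python3 - <<'E'
from h import *
go(.394,-.3225,.225,1.48)
E
```

```text
time_s: 16.77
tool_pos: [0.5449, 0.0812, 0.1264]
orientation: [0.001, 0.738, 0.674, 0.001]
contact_force: [0.5, -0.1, 3.4]
opening: 0.0334
finger_force: 25.0
t 16.77 tcp [0.5449 0.0812 0.1264] z-axis [ 1.7e-03 -1.0e-04 -1.0e+00] head 1.4799 open 0.0334 pad 25.0
tool-shift [-0.4157 -0.1135 -0.0988] rz -0.0001
```

```bash
python3 -m creep '[0,0,0,0,0,-0.24,0.03,0,0,0,0,0,-0.48,0.03,0,0,0,-0.08,-0.064,-0.48,0.03,0,0,0,-0.32,-0.16,-0.32,0.03,0,0,0,-0.64,-0.256,-0.08,0.03,0,0,0,-0.736,-0.288,0,0.03,0,0,0,-0.768,-0.288,0,0.03,0,0,0,-0.8,-0.288,0,0.03,0,0,0,-0.8,-0.24,0,0.03,0,0,0,-0.8,-0.128,0,0.03,0,0,0,-0.72,-0.064,0,0.03,0,0,0,-0.56,-0.032,0,0.03,0,0,0,-0.288,0,0,0.03,0,0,0,-0.128,0,0,0.03,0,0,0,0,0,0,0.03,0,0,0,0,0,0,0.03]'
python3 - <<'E'
from h import *
go(.394,-.3225,.1264,1.48)
E
```

```text
time_s: 18.77
tool_pos: [0.3939, -0.3202, 0.2257]
orientation: [-0.001, 0.738, 0.675, 0.0]
contact_force: [0.0, -0.5, -4.5]
opening: 0.0333
finger_force: 25.0
t 18.77 tcp [ 0.3939 -0.3202  0.2257] z-axis [-7.0e-04  1.6e-03 -1.0e+00] head 1.481 open 0.0333 pad 25.0
tool-shift [-0.0025  0.0004  0.0993] rz 0.001
```

In the tool's units: 0.03 m is 0.48, 0.025 m is 0.4.

```bash
python3 -m creep '[0,0,0,-0.016,0,0.32,0.03,0,0,0,0,0,0.48,0.03,0,0,0,0,0,0.4,0.03,0,0,0,0,0,0.24,0.03,0,0,0,0,0,0.096,0.03,0,0,0,0,0,0.032,0.03,0,0,0,0,0,0.016,0.03,0,0,0,0,0,0,0.03]'
python3 -m creep '[0,0,0,0,0,0.0112,0.03,0,0,0,0,0,0,0.03]'
```

```text
time_s: 19.77
tool_pos: [0.3942, -0.3232, 0.1274]
orientation: [0.001, 0.739, 0.674, -0.0]
contact_force: [-0.6, -0.5, -2.7]
opening: 0.0336
finger_force: 25.0
time_s: 20.02
tool_pos: [0.3941, -0.3231, 0.1266]
orientation: [0.0, 0.739, 0.674, 0.0]
contact_force: [0.3, 0.7, -1.0]
opening: 0.0333
finger_force: 25.0
```

In the tool's units: 0.0007 m is 0.0112.

```bash
python3 -m creep '[0,0,0,0,0,0.0112,0.03,0,0,0,0,0,0,0.03]'
python3 -m creep '[0,0,0,0,0,0,0.06,0,0,0,0,0,0,0.06,0,0,0,0,0,0,0.06,0,0,0,0,0,-0.32,0.06,0,0,0,0,0,-0.56,0.06,0,0,0,0.16,0.048,-0.4,0.06,0,0,0,0.56,0.24,-0.08,0.06,0,0,0,0.72,0.432,0,0.08,0,0,0,0.72,0.48,0,0.08,0,0,0,0.72,0.48,0,0.08,0,0,0,0.72,0.48,0,0.08,0,0,0,0.64,0.448,0,0.08,0,0,0,0.32,0.224,0,0.08,0,0,0,0.08,0.064,0,0.08,0,0,0,0,0,0,0.08]'
python3 - <<'E'
from h import *
s,t=cams.snapshot('scene'),cams.snapshot('top')
cv2.imwrite('pics/s2.png',s);cv2.imwrite('pics/t2.png',t)
for b in blobs(s,(120,130,400,250)):print(b)
for b in blobs(t,(260,160,480,300)):print(b)
go(.6006,-.0524,.030,1.48)
E
```

```text
time_s: 20.27
tool_pos: [0.3943, -0.3231, 0.1265]
orientation: [0.001, 0.739, 0.674, 0.0]
contact_force: [0.2, 1.1, 5.4]
opening: 0.0334
finger_force: 25.0
time_s: 22.15
tool_pos: [0.6001, -0.0508, 0.2101]
orientation: [-0.0, 0.738, 0.674, -0.0]
contact_force: [-0.6, 0.1, -0.5]
opening: 0.08
finger_force: 0.0
(array([160.55, 172.43]), [153, 165, 16, 16, 208])
(array([170.39, 196.96]), [162, 188, 18, 18, 244])
(array([348.7, 204.5]), [344, 200, 11, 10, 88])
(array([310.43, 217.99]), [300, 210, 22, 17, 298])
(array([180.25, 222.37]), [171, 213, 18, 20, 267])
(array([461.1 , 204.71]), [453, 198, 17, 14, 183])
(array([464.2 , 239.62]), [455, 233, 18, 14, 197])
(array([468.42, 276.03]), [459, 269, 19, 15, 211])
t 22.25 tcp [ 0.5997 -0.0515  0.2103] z-axis [-1.e-03 -2.e-04 -1.e+00] head 1.4787 open 0.0799 pad 0.0
tool-shift [-0.0008  0.0012  0.1803] rz -0.0013
```

View pics/s2.png

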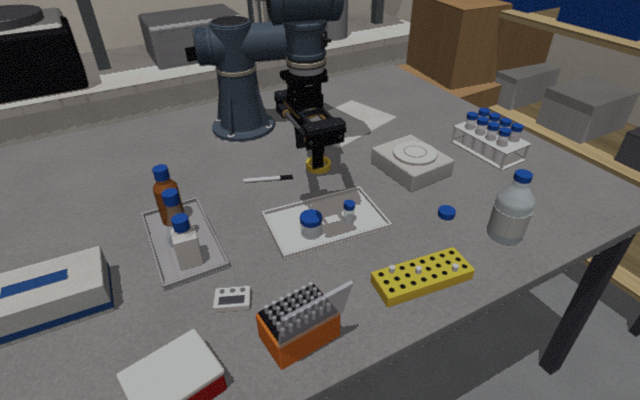

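All three bottles stand upright in the tray, with caps at (160,172), (170,197) and (180,222). The jar (310,218) and vial (349,204) haven't moved.

In the tool's units: 0.045 m is 0.72, 0.04 m is 0.64.

```bash
python3 -m creep '[0,0,0,-0.016,0.016,0.32,0.08,0,0,0,0,0,0.64,0.08,0,0,0,0,0,0.72,0.08,0,0,0,0,0,0.64,0.08,0,0,0,0,0,0.4,0.08,0,0,0,0,0,0.144,0.08,0,0,0,0,0,0,0.08,0,0,0,0,0,0,0.048,0,0,0,0,0,0,0.048,0,0,0,0,0,0,0.048,0,0,0,0,0,0,0.048,0,0,0,0,0,0,0.048]' 20
python3 - <<'E'
from h import *
go(.4994,.3232,.160,1.48)
E
```

```text
time_s: 23.75
tool_pos: [0.6019, -0.0516, 0.032]
orientation: [0.0, 0.738, 0.674, 0.0]
contact_force: [-0.1, 1.3, 3.3]
opening: 0.0513
finger_force: 20.0
t 23.75 tcp [ 0.6019 -0.0516  0.032 ] z-axis [ 1.1e-03 -2.0e-04 -1.0e+00] head 1.4799 open 0.0513 pad 20.0
tool-shift [ 0.3639 -0.1359 -0.1282] rz -0.0001
```

In the tool's units: 0.05 m is 0.8, 0.045 m is 0.72.

```bash
python3 -m creep '[0,0,0,0,0,-0.24,0.048,0,0,0,0,0,-0.48,0.048,0,0,0,0,0,-0.56,0.048,0,0,0,0.16,-0.064,-0.48,0.048,0,0,0,0.48,-0.192,-0.288,0.048,0,0,0,0.72,-0.288,0,0.048,0,0,0,0.8,-0.304,0,0.048,0,0,0,0.8,-0.304,0,0.048,0,0,0,0.8,-0.304,0,0.048,0,0,0,0.8,-0.288,0,0.048,0,0,0,0.688,-0.24,0,0.048,0,0,0,0.4,-0.144,0,0.048,0,0,0,0.16,-0.048,0,0.048,0,0,0,0,0,0,0.048,0,0,0,0,0,0,0.048]'
python3 - <<'E'
from h import *
go(.4994,.3238,.092,1.48)
E
```

```text
time_s: 25.62
tool_pos: [0.4993, 0.3211, 0.1595]
orientation: [0.0, 0.739, 0.674, -0.0]
contact_force: [0.5, 0.3, -2.1]
opening: 0.0515
finger_force: 20.0
t 25.62 tcp [0.4993 0.3211 0.1595] z-axis [-3.e-04 -6.e-04 -1.e+00] head 1.4787 open 0.0515 pad 20.0
tool-shift [ 0.0028 -0.0001  0.0675] rz -0.0013
```

In the tool's units: 0.025 m is 0.4, 0.02 m is 0.32.

```bash
python3 -m creep '[0,0,0,0.032,0,0.32,0.048,0,0,0,0,0,0.4,0.048,0,0,0,0,0,0.208,0.048,0,0,0,0,0,0.08,0.048,0,0,0,0,0,0.032,0.048,0,0,0,0,0,0,0.048,0,0,0,0,0,0,0.048]'
python3 -m creep '[0,0,0,0,0,0.016,0.048,0,0,0,0,0,0,0.048]'
python3 - <<'E'
from h import *
go(.4994,.3238,.092,1.48)
E
```

```text
time_s: 26.5
tool_pos: [0.4995, 0.3245, 0.0951]
orientation: [0.0, 0.739, 0.674, 0.001]
contact_force: [-0.8, 1.0, -1.7]
opening: 0.0516
finger_force: 20.0
time_s: 26.75
tool_pos: [0.4991, 0.3243, 0.0936]
orientation: [0.0, 0.739, 0.674, 0.0]
contact_force: [-0.3, -0.3, -1.5]
opening: 0.0512
finger_force: 20.0
t 26.75 tcp [0.4991 0.3243 0.0936] z-axis [ 1.e-04  1.e-04 -1.e+00] head 1.4799 open 0.0512 pad 20.0
tool-shift [-0.0005  0.0003  0.0016] rz -0.0001
```

```bash
python3 -m creep '[0,0,0,0,0,0.016,0.048,0,0,0,0,0,0,0.048]'
python3 -m creep '[0,0,0,0,0,0.0112,0.048,0,0,0,0,0,0,0.048]'
```

```text
time_s: 27.0
tool_pos: [0.499, 0.3242, 0.0924]
orientation: [-0.0, 0.739, 0.674, -0.0]
contact_force: [0.5, -0.2, -0.8]
opening: 0.0513
finger_force: 20.0
time_s: 27.25
tool_pos: [0.4991, 0.3243, 0.092]
orientation: [0.0, 0.739, 0.674, 0.0]
contact_force: [-0.5, -0.1, 0.3]
opening: 0.0517
finger_force: 20.0
```

In the tool's units: 0.0005 m is 0.008.

```bash
python3 -m creep '[0,0,0,0,0,0.008,0.048,0,0,0,0,0,0,0.048]'
python3 -m creep '[0,0,0,0,0,0,0.075,0,0,0,0,0,0,0.075,0,0,0,0,0,0,0.075,0,0,0,0,0,-0.32,0.075,0,0,0,0,0,-0.64,0.075,0,0,0,-0.08,0,-0.64,0.075,0,0,0,-0.48,-0.032,-0.32,0.06,0,0,0,-0.8,-0.048,0,0.06,0,0,0,-0.8,-0.048,0,0.06,0,0,0,-0.8,-0.048,0,0.06,0,0,0,-0.8,-0.048,0,0.06,0,0,0,-0.8,-0.064,0,0.06,0,0,0,-0.8,-0.064,0,0.06,0,0,0,-0.8,-0.064,0,0.06,0,0,0,-0.8,-0.064,0,0.06,0,0,0,-0.8,-0.064,0,0.06,0,0,0,-0.8,-0.064,0,0.06,0,0,0,-0.8,-0.064,0,0.06,0,0,0,-0.48,-0.048,0,0.06,0,0,0,-0.24,0,0,0.06]'
python3 - <<'E'
from h import *
s,t=cams.snapshot('scene'),cams.snapshot('top')
cv2.imwrite('pics/s3.png',s);cv2.imwrite('pics/t3.png',t)
a=blobs(s,(380,110,440,180));b=blobs(t,(160,190,240,270));print(a,b)
print(tri(a[0][0],b[0][0]))
go(.3942,-.3231,.1265,1.48)
o=np.hstack([cv2.resize(s[100:200,350:480],None,fx=3,fy=3),cv2.resize(t[180:280,150:250],None,fx=3,fy=3)]);cv2.imwrite('pics/c3.png',o)
E
```

```text
time_s: 27.5
tool_pos: [0.4992, 0.3243, 0.092]
orientation: [0.0, 0.739, 0.674, 0.0]
contact_force: [-1.7, -0.4, 6.7]
opening: 0.0514
finger_force: 20.0
time_s: 30.0
tool_pos: [0.3967, -0.3007, 0.2111]
orientation: [0.0, 0.739, 0.673, 0.0]
contact_force: [0.4, -0.5, 0.5]
opening: 0.0601
finger_force: 0.0
[(array([416.48, 136.4 ]), [408, 131, 18, 12, 190])] [(array([183.21, 227.27]), [172, 217, 23, 21, 373])]
(array([0.49828037, 0.32323796, 0.11033814]), np.float64(2.1188196404615032e-05))
t 30.1 tcp [ 0.3972 -0.3002  0.2111] z-axis [ 4.e-04 -4.e-04 -1.e+00] head 1.4781 open 0.0599 pad 0.0
tool-shift [-0.0231 -0.0009  0.0847] rz -0.0019
```

View pics/c3.png

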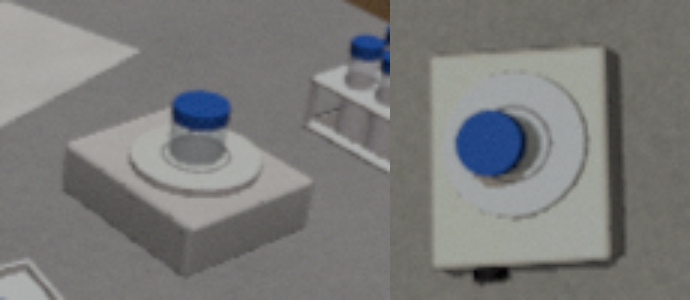

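The jar stands upright and centred in the plate's ring, within about 1 mm.

In the tool's units: 0.03 m is 0.48, 0.02 m is 0.32.

```bash
python3 -m creep '[0,0,0,-0.24,-0.016,0,0.06,0,0,0,-0.096,0,0.32,0.06,0,0,0,0,0,0.48,0.06,0,0,0,0,0,0,0.06,0,0,0,0,0,0,0.06]'
python3 - <<'E'
from h import *
go(.3942,-.3231,.1265,1.48)
E
```

```text
time_s: 30.72
tool_pos: [0.3947, -0.3198, 0.1619]
orientation: [0.0, 0.738, 0.675, -0.0]
contact_force: [0.6, -0.4, -0.2]
opening: 0.0597
finger_force: 0.0
t 30.73 tcp [ 0.3947 -0.3198  0.1619] z-axis [ 5.e-04 -6.e-04 -1.e+00] head 1.4808 open 0.0597 pad 0.0
tool-shift [-0.0033 -0.0002  0.0354] rz 0.0008
```

In the tool's units: 0.015 m is 0.24, -0.003 m is -0.048.

```bash
python3 -m creep '[0,0,0,-0.048,0,0.24,0.06,0,0,0,0,0,0.24,0.06,0,0,0,0,0,0.08,0.06,0,0,0,0,0,0,0.06,0,0,0,0,0,0,0.06]'
python3 - <<'E'
from h import *
go(.3942,-.3231,.1265,1.48)
E
```

```text
time_s: 31.35
tool_pos: [0.394, -0.323, 0.1264]
orientation: [0.0, 0.739, 0.674, -0.0]
contact_force: [-0.1, -0.2, 0.3]
opening: 0.0599
finger_force: 0.0
t 31.35 tcp [ 0.394  -0.323   0.1264] z-axis [ 3.e-04 -3.e-04 -1.e+00] head 1.4798 open 0.0599 pad 0.0
tool-shift [-0.0001  0.0002 -0.0001] rz -0.0002
```

In the tool's units: 0.05 m is 0.8, 0.045 m is 0.72.

```bash
python3 -m creep '[0,0,0,0,0,0,0.03,0,0,0,0,0,0,0.03,0,0,0,0,0,0,0.03,0,0,0,0,0,0,0.03,0,0,0,0,0,-0.24,0.03,0,0,0,0,0,-0.48,0.03,0,0,0,0.16,0,-0.48,0.03,0,0,0,0.48,0.064,-0.32,0.03,0,0,0,0.72,0.16,-0.08,0.03,0,0,0,0.8,0.24,0,0.03,0,0,0,0.8,0.24,0,0.03,0,0,0,0.8,0.256,0,0.03,0,0,0,0.8,0.256,0,0.03,0,0,0,0.8,0.256,0,0.03,0,0,0,0.64,0.192,0,0.03,0,0,0,0.4,0.096,0,0.03,0,0,0,0.192,0.048,0,0.03,0,0,0,0.064,0,0,0.03,0,0,0,0,0,0,0.03,0,0,0,0,0,0,0.03]' 25
python3 - <<'E'
from h import *
go(.5447,.0812,.1264,1.48)
E
```

```text
time_s: 33.85
tool_pos: [0.5439, 0.0802, 0.2262]
orientation: [-0.0, 0.739, 0.674, -0.0]
contact_force: [-0.1, -0.5, -3.9]
opening: 0.0333
finger_force: 25.0
t 33.85 tcp [0.5439 0.0802 0.2262] z-axis [-5.e-04 -4.e-04 -1.e+00] head 1.4786 open 0.0333 pad 25.0
tool-shift [0.0011 0.0007 0.0998] rz -0.0014
```

In the tool's units: 0.03 m is 0.48, 0.025 m is 0.4.

```bash
python3 -m creep '[0,0,0,0,0,0.32,0.03,0,0,0,0,0,0.48,0.03,0,0,0,0,0,0.4,0.03,0,0,0,0,0,0.24,0.03,0,0,0,0,0,0.064,0.03,0,0,0,0,0,0,0.03,0,0,0,0,0,0,0.03]'
python3 - <<'E'
from h import *
go(.5447,.0812,.1264,1.48)
E
```

```text
time_s: 34.72
tool_pos: [0.5451, 0.0811, 0.1332]
orientation: [0.001, 0.739, 0.674, 0.001]
contact_force: [-0.2, 0.4, -5.1]
opening: 0.0331
finger_force: 25.0
t 34.73 tcp [0.5451 0.0811 0.1332] z-axis [ 2.2e-03 -1.0e-04 -1.0e+00] head 1.4798 open 0.0331 pad 25.0
tool-shift [ 0.0001 -0.0004  0.0068] rz -0.0002
```

In the tool's units: 0.004 m is 0.064, 0.001 m is 0.016.

```bash
python3 -m creep '[0,0,0,0,0,0.064,0.03,0,0,0,0,0,0.016,0.03,0,0,0,0,0,0,0.03]'
python3 -m creep '[0,0,0,0,0,0.016,0.03,0,0,0,0,0,0,0.03]'
python3 -m creep '[0,0,0,0,0,0.0112,0.03,0,0,0,0,0,0,0.03]'
```

```text
time_s: 35.1
tool_pos: [0.5442, 0.0812, 0.1272]
orientation: [-0.0, 0.739, 0.674, -0.0]
contact_force: [0.5, -0.0, -3.7]
opening: 0.0334
finger_force: 25.0
time_s: 35.35
tool_pos: [0.5444, 0.0812, 0.1264]
orientation: [0.0, 0.739, 0.674, 0.0]
contact_force: [0.3, 0.3, -3.1]
opening: 0.0332
finger_force: 25.0
time_s: 35.6
tool_pos: [0.5447, 0.0812, 0.1263]
orientation: [0.0, 0.739, 0.674, 0.0]
contact_force: [-0.4, 0.4, 4.1]
opening: 0.0336
finger_force: 25.0
```

In the tool's units: -0.05 m is -0.8, -0.04 m is -0.64.

```bash
python3 -m creep '[0,0,0,0,0,0,0.06,0,0,0,0,0,0,0.06,0,0,0,0,0,0,0.06,0,0,0,0,0,-0.32,0.06,0,0,0,0,0,-0.64,0.06,0,0,0,-0.16,0,-0.48,0.06,0,0,0,-0.64,-0.048,0,0.06,0,0,0,-0.8,-0.064,0,0.06,0,0,0,-0.8,-0.064,0,0.06,0,0,0,-0.8,-0.064,0,0.06,0,0,0,-0.8,-0.064,0,0.06,0,0,0,-0.8,-0.064,0,0.06,0,0,0,-0.8,-0.064,0,0.06,0,0,0,-0.56,-0.064,0,0.06,0,0,0,-0.272,-0.032,0.32,0.06,0,0,0,-0.112,0,0.48,0.06,0,0,0,0,0,0.32,0.06,0,0,0,0,0,0,0.06,0,0,0,0,0,0,0.06]'
python3 - <<'E'
from h import *
go(.4744,-.3234,.1085,1.48)
E
```

```text
time_s: 37.98
tool_pos: [0.4746, -0.3234, 0.1461]
orientation: [0.001, 0.738, 0.674, 0.0]
contact_force: [0.0, -0.3, 0.3]
opening: 0.06
finger_force: 0.0
t 37.98 tcp [ 0.4746 -0.3234  0.1461] z-axis [ 8.e-04 -7.e-04 -1.e+00] head 1.4799 open 0.06 pad 0.0
tool-shift [ 0.     -0.0002  0.0376] rz -0.0001
```

In the tool's units: 0.015 m is 0.24, 0.0075 m is 0.12.

```bash
python3 -m creep '[0,0,0,0,0,0.24,0.06,0,0,0,0,0,0.24,0.06,0,0,0,0,0,0.12,0.06,0,0,0,0,0,0,0.06,0,0,0,0,0,0,0.03,0,0,0,0,0,0,0.03,0,0,0,0,0,0,0.03,0,0,0,0,0,0,0.03]'
python3 -m creep '[0,0,0,0,0,-0.24,0.03,0,0,0,0,0,-0.48,0.03,0,0,0,0.08,0,-0.56,0.03,0,0,0,0.32,0.032,-0.32,0.03,0,0,0,0.64,0.08,-0.16,0.03,0,0,0,0.768,0.096,0,0.03,0,0,0,0.8,0.096,0,0.03,0,0,0,0.8,0.096,0,0.03,0,0,0,0.768,0.08,0,0.03,0,0,0,0.56,0.064,0,0.03,0,0,0,0.32,0.032,0,0.03,0,0,0,0.16,0,0,0.03,0,0,0,0.032,0,0,0.03,0,0,0,0,0,0,0.03,0,0,0,0,0,0,0.03]'
python3 - <<'E'
from h import *
go(.5397,.0013,.1086,1.48)
E
```

```text
time_s: 38.98
tool_pos: [0.4745, -0.3233, 0.1083]
orientation: [0.0, 0.739, 0.674, 0.0]
contact_force: [1.7, -0.2, -0.0]
opening: 0.0333
finger_force: 25.0
time_s: 40.85
tool_pos: [0.5398, -0.0006, 0.2181]
orientation: [0.0, 0.739, 0.674, -0.0]
contact_force: [-0.3, 0.1, -2.8]
opening: 0.033
finger_force: 25.0
t 40.85 tcp [ 0.5398 -0.0006  0.2181] z-axis [-1.e-04 -2.e-04 -1.e+00] head 1.4786 open 0.033 pad 25.0
tool-shift [ 0.0019 -0.0003  0.1095] rz -0.0014
```

In the tool's units: 0.03 m is 0.48, 0.02 m is 0.32.

```bash
python3 -m creep '[0,0,0,0.016,0,0.32,0.03,0,0,0,0,0,0.48,0.03,0,0,0,0,0,0.48,0.03,0,0,0,0,0,0.32,0.03,0,0,0,0,0,0.064,0.03,0,0,0,0,0,0,0.03,0,0,0,0,0,0,0.03]'
python3 - <<'E'
from h import *
go(.5397,.0013,.1086,1.48)
E
```

```text
time_s: 41.72
tool_pos: [0.5408, 0.0009, 0.115]
orientation: [0.001, 0.739, 0.674, 0.001]
contact_force: [0.8, 0.7, -2.4]
opening: 0.0332
finger_force: 25.0
t 41.73 tcp [0.5408 0.0009 0.115 ] z-axis [ 2.2e-03 -5.0e-04 -1.0e+00] head 1.4796 open 0.0332 pad 25.0
tool-shift [ 0.0003 -0.0012  0.0064] rz -0.0004
```

In the tool's units: 0.004 m is 0.064, 0.001 m is 0.016.

```bash
python3 -m creep '[0,0,0,0.0048,-0.008,0.064,0.03,0,0,0,0,0,0.016,0.03,0,0,0,0,0,0,0.03]'
python3 -m creep '[0,0,0,0,0,0.016,0.03,0,0,0,0,0,0,0.03]'
```

```text
time_s: 42.1
tool_pos: [0.5394, 0.0016, 0.1091]
orientation: [-0.0, 0.739, 0.674, 0.0]
contact_force: [0.2, 0.2, -2.2]
opening: 0.0334
finger_force: 25.0
time_s: 42.35
tool_pos: [0.5398, 0.0015, 0.1083]
orientation: [0.0, 0.739, 0.674, 0.0]
contact_force: [-0.9, 0.6, -0.8]
opening: 0.0334
finger_force: 25.0
```

The manual's scale: shifts go in shares of 62.5 mm and turns go in shares of 2 rad. Converting my numbers, 0.0007 m is 0.0112.

```bash
python3 -m creep '[0,0,0,0,0,0.0112,0.03,0,0,0,0,0,0,0.03]'
python3 -m creep '[0,0,0,0,0,0,0.06,0,0,0,0,0,0,0.06,0,0,0,0,0,0,0.06,0,0,0,0,0,-0.32,0.06,0,0,0,0,0,-0.64,0.06,0,0,0,-0.16,0.016,-0.64,0.06,0,0,0,-0.64,0.08,0,0.06,0,0,0,-0.8,0.112,0,0.06,0,0,0,-0.8,0.112,0,0.06,0,0,0,-0.8,0.112,0,0.06,0,0,0,-0.8,0.112,0,0.06,0,0,0,-0.64,0.096,0.16,0.06,0,0,0,-0.32,0.048,0.32,0.06,0,0,0,-0.16,0.016,0.48,0.06,0,0,0,-0.032,0,0.24,0.06,0,0,0,0,0,0,0.06,0,0,0,0,0,0,0.06]'
python3 - <<'E'
from h import *
go(.5549,-.3238,.0950,1.48)
E
```

```text
time_s: 42.6
tool_pos: [0.5398, 0.0016, 0.1083]
orientation: [0.0, 0.739, 0.674, 0.0]
contact_force: [-1.6, 0.7, 5.1]
opening: 0.0334
finger_force: 25.0
time_s: 44.72
tool_pos: [0.5546, -0.3224, 0.133]
orientation: [0.0, 0.738, 0.675, 0.0]
contact_force: [-0.3, -0.1, 0.1]
opening: 0.0601
finger_force: 0.0
t 44.73 tcp [ 0.5546 -0.3224  0.133 ] z-axis [ 7.e-04 -4.e-04 -1.e+00] head 1.4808 open 0.0601 pad 0.0
tool-shift [-0.0013  0.0004  0.038 ] rz 0.0008
```

In the tool's units: 0.015 m is 0.24, 0.008 m is 0.128.

```bash
python3 -m creep '[0,0,0,-0.016,0,0.24,0.06,0,0,0,0,0,0.24,0.06,0,0,0,0,0,0.128,0.06,0,0,0,0,0,0,0.06,0,0,0,0,0,0,0.03,0,0,0,0,0,0,0.03,0,0,0,0,0,0,0.03,0,0,0,0,0,0,0.03]'
python3 -m creep '[0,0,0,0,0,-0.24,0.03,0,0,0,0,0,-0.48,0.03,0,0,0,0.08,-0.016,-0.56,0.03,0,0,0,0.32,-0.064,-0.32,0.03,0,0,0,0.64,-0.128,-0.16,0.03,0,0,0,0.72,-0.144,0,0.03,0,0,0,0.72,-0.144,0,0.03,0,0,0,0.64,-0.128,0,0.03,0,0,0,0.48,-0.08,0,0.03,0,0,0,0.24,-0.048,0,0.03,0,0,0,0.112,0,0,0.03,0,0,0,0,0,0,0.03,0,0,0,0,0,0,0.03]'
python3 - <<'E'
from h import *
go(.5297,-.0734,.0948,1.48)
E
```

```text
time_s: 45.72
tool_pos: [0.5545, -0.3244, 0.0948]
orientation: [0.001, 0.739, 0.674, 0.0]
contact_force: [1.6, 1.5, 0.6]
opening: 0.0333
finger_force: 25.0
time_s: 47.35
tool_pos: [0.53, -0.0749, 0.2044]
orientation: [0.0, 0.739, 0.674, -0.0]
contact_force: [0.5, -0.4, -3.3]
opening: 0.0335
finger_force: 25.0
t 47.35 tcp [ 0.53   -0.0749  0.2044] z-axis [ 4.e-04 -6.e-04 -1.e+00] head 1.4789 open 0.0335 pad 25.0
tool-shift [ 0.0015 -0.0004  0.1096] rz -0.0011
```

```bash
python3 -m creep '[0,0,0,0,0,0.32,0.03,0,0,0,0,0,0.48,0.03,0,0,0,0,0,0.48,0.03,0,0,0,0,0,0.32,0.03,0,0,0,0,0,0.064,0.03,0,0,0,0,0,0,0.03,0,0,0,0,0,0,0.03]'
python3 - <<'E'
from h import *
go(.5297,-.0738,.0948,1.48)
E
```

```text
time_s: 48.22
tool_pos: [0.5305, -0.0744, 0.1013]
orientation: [0.001, 0.739, 0.674, 0.001]
contact_force: [-0.3, -1.3, -3.2]
opening: 0.0336
finger_force: 25.0
t 48.23 tcp [ 0.5305 -0.0744  0.1013] z-axis [ 2.1e-03 -8.0e-04 -1.0e+00] head 1.4795 open 0.0336 pad 25.0
tool-shift [ 0.0005 -0.0008  0.0065] rz -0.0005
```

In the tool's units: 0.004 m is 0.064, 0.001 m is 0.016.

```bash
python3 -m creep '[0,0,0,0.0064,0,0.064,0.03,0,0,0,0,0,0.016,0.03,0,0,0,0,0,0,0.03]'
python3 -m creep '[0,0,0,0,0,0.016,0.03,0,0,0,0,0,0,0.03]'
python3 -m creep '[0,0,0,0,0,0.008,0.03,0,0,0,0,0,0,0.03]'
```

```text
time_s: 48.6
tool_pos: [0.5296, -0.0734, 0.0954]
orientation: [-0.0, 0.738, 0.674, -0.0]
contact_force: [-0.7, 0.0, -2.7]
opening: 0.0332
finger_force: 25.0
time_s: 48.85
tool_pos: [0.5299, -0.0735, 0.0947]
orientation: [0.0, 0.739, 0.674, 0.0]
contact_force: [0.1, -0.1, -0.4]
opening: 0.0333
finger_force: 25.0
time_s: 49.1
tool_pos: [0.53, -0.0735, 0.0946]
orientation: [0.0, 0.739, 0.674, 0.0]
contact_force: [-1.7, 0.0, 6.8]
opening: 0.0335
finger_force: 25.0
```

Release, rise clear, move aside and look.

```bash
python3 -m creep '[0,0,0,0,0,0,0.06,0,0,0,0,0,0,0.06,0,0,0,0,0,0,0.06,0,0,0,0,0,-0.32,0.06,0,0,0,0,0,-0.64,0.06,0,0,0,0,0,-0.8,0.06,0,0,0,-0.48,0,-0.32,0.06,0,0,0,-0.8,0,0,0.06,0,0,0,-0.8,0,0,0.06,0,0,0,-0.8,0,0,0.06,0,0,0,-0.8,0,0,0.06,0,0,0,-0.8,0,0,0.06,0,0,0,-0.48,0,0,0.06,0,0,0,-0.16,0,0,0.06,0,0,0,0,0,0,0.06]'
python3 - <<'E'
from h import *
s,t=cams.snapshot('scene'),cams.snapshot('top')
cv2.imwrite('pics/s4.png',s);cv2.imwrite('pics/t4.png',t)
for b in blobs(s,(240,130,440,250)):print('s',b)
for b in blobs(t,(160,160,400,260)):print('t',b)
E
```

```text
time_s: 50.98
tool_pos: [0.5003, -0.3917, 0.2234]
orientation: [-0.001, 0.739, 0.674, 0.0]
contact_force: [0.8, -0.1, -1.1]
opening: 0.0596
finger_force: 0.0
s (array([416.48, 136.4 ]), [408, 131, 18, 12, 190])
s (array([348.6 , 156.78]), [343, 150, 13, 15, 175])
s (array([318.04, 170.68]), [312, 163, 13, 16, 187])
s (array([287.22, 182.23]), [281, 175, 14, 16, 189])
s (array([348.82, 204.47]), [344, 200, 11, 10, 94])
t (array([303.5 , 185.55]), [299, 181, 10, 10, 80])
t (array([285.29, 207.1 ]), [278, 200, 15, 15, 170])
t (array([320.5 , 209.97]), [314, 203, 14, 15, 156])
t (array([352.6 , 214.73]), [346, 208, 14, 14, 150])
t (array([183.18, 227.23]), [172, 217, 23, 21, 370])
```

View pics/s4.png

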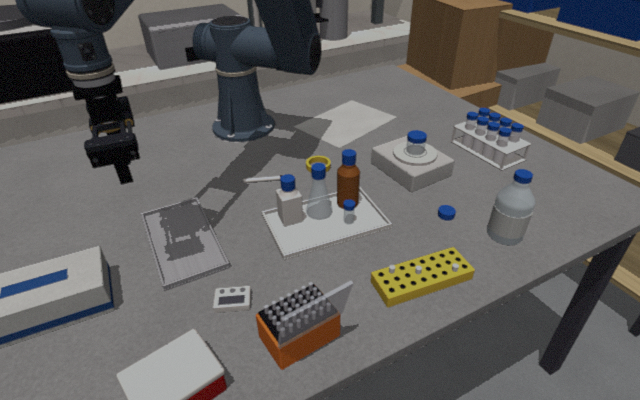

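View pics/t4.png

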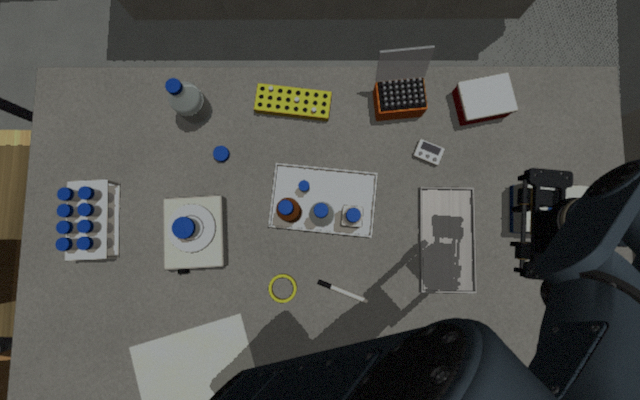

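Everything stands upright. The caps are within 0.5 px (about 1 mm) of their starting pixels, the vial hasn't moved, the jar is mid-plate and the tray is empty.

```bash
python3 -c "from cell import env;print(env.job_done())"
```

```text
the job is handed in; nothing more can be done
None
```

The jar is in the middle of the stirrer plate, the three bottles are back in their caddy places to within about 1 mm, the vial is untouched, and the job was handed in at about 51 s.

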